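# Hold the long optical cell in the photometer's light path

### The job

Slide the photometer's shutter fully open, and only then take the longest of the three capped cells out of the stand, gripping it only by its long frosted faces and never by the clear windows at its ends. Hold it upright and still in the middle of the photometer's open bay, with the beam passing squarely through the middle of both end windows; the cell must not touch the instrument, and everything else on the table stays where it is. Finish while holding it there: do not put it down or let go.

Things in the scene. Friction and masses are not known exactly. Their poses are not given: they have to be found in the camera images.
- photometer: Fixed photometer, 160 (x) x 326 (y) mm, turned up to 0.25 rad. Origin: centre of underside; at zero yaw -x faces the robot. On a 16 mm base two grey housings, tops at z 110: lamp at +y, detector at -y, inner faces at y +63 and -63 mm, open bay between. The beam runs along y. A meter box on the detector (x -45 to 65, y -160 to -114 mm) reaches z 165
- beam (a point): The middle of the light beam in the bay: halfway between the two ports (round windows with dark collars in the housings' inner faces), 70 mm above the table. Axes as the photometer's: the beam runs along y, x is sideways across it, z up
- shutter (a joint): How far the shutter has slid, m: 0 closed (blade covers the lamp port), 0.045 fully open at its end stop. It grows as the tab moves along the photometer's +x (away from the robot). Sliding takes about 2 N; it stays where it is left. Starts between 0 and 0.010
- shutter_tab (a point): Centre of the top of the shutter's upright black tab, on top of the lamp housing; moves with the shutter. The tab is 14 mm along its sliding direction (photometer x), 24 mm across; top 142 mm, foot 114 mm above the table. Axes as the photometer's. The shutter's steel blade hangs in the bay at photometer y 58 to 61 mm
- stand: Fixed grey cell stand, 85 (x) x 250 (y) x 12 mm, origin at the centre of its underside. Three pockets at y -80, 0 and 80 mm, each 61 (x) x 35 (y) mm, 6 mm deep: cells stand with their underside 6 mm above the table, length along the stand's x. Any cell may be in any pocket
- cell_long: The longest glass cell: 56 (x) x 30 (y) x 52 mm high with its white cap, about 70 g, origin at the centre of its underside, z up. The long faces, at y +15 and -15 mm, are frosted (whitish); the end faces, at x +28 and -28 mm, are the clear windows. The beam is to pass along its x, either way round
- cell_long_mid (a point): The middle of the long cell, on the line through the middles of its two windows, 25 mm above its underside; axes as cell_long's
- cell_long_frost_a: Frosted wall of the long cell at its +y side, 50 mm long (x from -25 to 25 mm), 3 mm thick, 48 mm high; listed only so that contact can be named; its origin and axes are those of cell_long
- cell_long_frost_b: Frosted wall of the long cell at its -y side, 50 mm long, 3 mm thick, 48 mm high; listed only so that contact can be named; its origin and axes are those of cell_long
- cell_long_window_a: Clear window of the long cell at its +x end, 3 mm thick, 30 mm wide, 48 mm high; listed only so that contact can be named; its origin and axes are those of cell_long
- cell_long_window_b: Clear window of the long cell at its -x end, 3 mm thick, 30 mm wide, 48 mm high; listed only so that contact can be named; its origin and axes are those of cell_long
- cell_medium: Bystander: the same kind of cell but 36 mm long (30 wide, 52 high), in the stand; origin at the centre of its underside
- cell_short: Bystander: the same kind of cell but 18 mm long (30 wide, 52 high), in the stand; origin at the centre of its underside
- dish_a: Bystander: flat white ceramic disc, 68 mm across, 10 mm high, on the table near the robot; origin under its centre
- dish_b: Bystander: flat white ceramic disc, 94 mm across, 10 mm high, at the far side; origin under its centre
- water_bottle: Bystander: clear plastic bottle with white cap, 72 mm across, 210 mm high, at the far side; origin under its centre
- wash_bottle: Bystander: white wash bottle, 68 mm across, 198 mm high with its bent spout, on the right; origin under its centre
- beaker: Bystander: clear plastic beaker, 80 mm across, 90 mm high, on the right; origin under its centre
- tissue_box: Bystander: cardboard box 100 by 100 by 70 mm at the far right; origin under its centre

How it is judged (in metres and radians):
On the way, in this order (a step that is already met when the one before it is completed fails the run):
1. the shutter is fully open, with the long cell still in the stand (value of joint shutter above 0.04 m and distance of cell_long from where it was at the start of the episode below 0.02 m), for 0.2 s.
2. the long cell is held by both frosted faces in the light path (x of cell_long_mid in the frame of beam between -0.008 and 0.008 m and z of cell_long_mid in the frame of beam between -0.01 and 0.01 m and y of cell_long_mid in the frame of beam between -0.018 and 0.018 m and angle between the x axis of cell_long and the y axis of photometer, either way round below 0.17 rad and angle between cell_long's own z axis and vertical below 0.17 rad and contact force between the fingers and cell_long_frost_a above 1 N and contact force between the fingers and cell_long_frost_b above 1 N), for 0.3 s.
At the end, for the whole second after the job is handed in: Held by both frosted faces: cell middle within 8 mm sideways, 10 mm in height, 18 mm along the beam of the beam middle; length within 0.17 rad of the beam, upright within 0.17 rad; still, touching only the gripper; shutter past 40 of 45 mm (all of step 2 and value of joint shutter above 0.04 m and linear speed of cell_long below 0.02 m/s and angular speed of cell_long below 0.2 rad/s and contact force between cell_long and photometer below 0.1 N and height (world z) of cell_long above 0.03 m); the arm keeps its last pose, push and grip.
It fails at once if the gripper touches a clear window of the long cell (contact force between the fingers and cell_long_window_a above 0.5 N or contact force between the fingers and cell_long_window_b above 0.5 N).
It fails at once if the long cell knocks against the photometer (contact force between cell_long and photometer above 1 N).
It fails at once if a bystander is moved by more than 20 mm or tipped over (distance of any of cell_medium, cell_short, dish_a, dish_b, water_bottle, wash_bottle, beaker, tissue_box from where it was at the start of the episode above 0.02 m or angle between any of cell_medium, cell_short, dish_a, dish_b, water_bottle, wash_bottle, beaker, tissue_box's own z axis and vertical above 0.5 rad).
It also fails if it takes over 48 s, if anything falls off the work surface, if the arm or the gripper's body presses on something with over 40 N, if the wrist force passes 120 N, or if a joint passes its speed limit or range.

### The arm

A 6-joint arm with a two-finger parallel gripper is mounted at the origin on the work surface. World frame = base frame: x ahead of the robot, y to its left, z up, the work surface at z = 0. Lengths are in mm, angles in degrees, forces in N, time in s.
With the tool pointing down it reaches from about 275 to 825 mm from the base axis. Payload 5.2 kg.
Tool frame: the origin (TCP) lies at the very end of the fingers, on their centre line; the grasp point (between the pads) lies 19 mm behind it; z points along the fingers, y is the line along which they close (so a half turn about z gives the same grasp; the last joint's range is limited). The gripper opens to 93 mm and grips with 3 to 60 N. Pads are 15 mm wide; open, the fingers measure 128 mm over their backs; the gripper's body (75 mm by 188 mm) begins 65 mm behind the grasp point.
Start: joints at [-83.927, 14.817, 87.949, -0, 77.235, -11.62], TCP at [167.175, -523.982, 218.653] pointing down, gripper open.
Joint ranges: [-179.93, 179.93], [-52.35, 119.4], [10.71, 147.94], [-69.91, 249.91], [12.55, 155.21], [-178.61, 178.61]. Speed limits (degrees/s): [147.25, 147.25, 180, 180, 180, 180].

### API

Orientations are given as a 3x3 rotation matrix whose columns are the frame's x, y, z axes.
In Python, from bench import r gives the robot as it stands.
- The arm moves only by the tool jog_arm, called after "Call:" as name([rows], argument=value, ...), one row to a line, values as JSON. Schema: {"type":"object","properties":{"motion":{"type":"array","items":{"type":"object","properties":{"aperture":{"type":"number"},"x":{"type":"number"},"y":{"type":"number"},"z":{"type":"number"},"spin":{"type":"number"}},"additionalProperties":false,"required":["aperture"]},"minItems":1,"maxItems":8},"grip_force":{"type":"number"},"only":{"type":"string"},"quiet":{"type":"boolean"},"lines":{"type":"string"}},"required":["motion"],"additionalProperties":false}. motion is a list of rows, 1 to 8 of them, each an object with the fields aperture (the finger opening in mm), x, y, z (the shift in units of 50 mm), spin (a turn about the tool's z in degrees); a field left out counts as zero (the opening has to be given); each row is the pose to reach, as a shift and turn from the pose commanded when the call began, along the tool's axes at that moment; what a row does not reach only later rows make up. A row lasts 1/12 s, in which the tool goes at most 41.7 mm and 7.16 degrees, less where a joint would pass 70% of its speed; a pose out of reach is approached as far as the arm can. The fingers move at their own pace and stop on an object; grip_force is the grip in N (left out, the last holds). Time passes only in rows, so rows that do not move let the fingers close. The tool returns the time, the measured TCP pose, the force, the opening and the grip force at its end. only (a regular expression) keeps the lines of the reply that match it, lines (a string "A,B") keeps lines A to B, and quiet returns only ok. Input that does not fit is refused with a message, and nothing moves.
- r.get_obs(): the state, without advancing time (a new reading comes with each control period).
- r.camera(name): name is "side" or "top" or "wrist"; returns the picture (480x640x3 uint8, red, green, blue); there is no depth.
- r.camera_params(name): a dict with "fx", "fy", "cx", "cy" (pixels), "eye" and "attitude" of the camera in the world; the wrist camera has in their place "hand_eye" (4x4, takes a point from camera to tool coordinates, whose origin is the TCP and whose axes are the flange's). Camera axes: x right, y down, z forward; pixel columns grow to the right and rows downward; lengths in mm; the calibration is good to about 2 mm. A picture is of the moment at which its call begins: read the wrist's pose just before it. camera_params takes no time and is no camera call.
- r.finish_job(): hands the job in; it is judged then, once.
The state is a dict: "time": time; "q": joint angles; "joint_velocities": joint speeds; "joint_efforts": joint torques, N m; "eef_pos": TCP position; "tool_rot": TCP orientation; "force": force on the tool from outside, world axes, zero at the start; "ft_torque": the same for the moment, N m; "grip_width": finger opening in mm; "grip_force": force on a finger pad.
Only numpy, scipy, OpenCV 4.12 (cv2) and the standard library are available. Lean on these libraries where they do the work, as an engineer would, in place of code of your own. Each camera call takes 0.05 s, during which the arm holds its last target. There are 200 camera calls.

## Working session

There is one attempt and no reset: what is moved stays moved. The work goes in short steps, Python scripts to look and compute and a tool call to move; the robot and the scene stay as the last step left them, time stands still between calls to the robot, and variables do not carry over. Pictures are saved under pics/ and viewed, at most 12 in all, crops included, and the job is handed in when it is done.

```bash
ls; mkdir -p pics
```

Run:
```python
from bench import r
import cv2
o=r.get_obs(); print(o['eef_pos'],o['tool_rot'],o['time'])
for n in ('top','side'):
    cv2.imwrite(f'pics/{n}0.png',r.camera(n)[:,:,::-1]); print(r.camera_params(n))
print(r.camera_params('wrist'))
```

```text
bench.py
pics
[ 167.11837211 -523.42581748  217.83179285] [[ 9.52690924e-01  3.03940720e-01 -2.03771194e-04]
 [ 3.03940591e-01 -9.52689329e-01  1.77763316e-03]
 [ 3.46164459e-04 -1.75546931e-03 -9.99998399e-01]] 0.0
{'fx': 477.32874734883626, 'fy': 477.32874734883626, 'cx': 313.2888315402682, 'cy': 238.69339097669013, 'eye': array([ 437.21336275, -103.99972898, 1337.85206126]), 'attitude': array([[-0.00646566, -0.9956441 ,  0.09301084],
       [-0.99996174,  0.00588943, -0.00646837],
       [ 0.00589241, -0.0930491 , -0.99564409]])}
{'fx': 619.2904118821938, 'fy': 619.2904118821938, 'cx': 321.45306341608045, 'cy': 242.1951739706723, 'eye': array([    9.75451195, -1134.80781985,   886.98002429]), 'attitude': array([[ 0.87070518, -0.27478353,  0.40788051],
       [-0.4918024 , -0.48935153,  0.72018434],
       [ 0.00170216, -0.82766484, -0.56122011]])}
{'fx': 332.4404574947391, 'fy': 332.4404574947391, 'cx': 322.70582491978683, 'cy': 240.0100579612866, 'hand_eye': array([[ 8.60792971e-04, -9.63774714e-01, -2.66716252e-01,
         7.45568900e+01],
       [ 9.99999527e-01,  9.50163122e-04, -2.06026541e-04,
         3.79384569e-01],
       [ 4.51987117e-04, -2.66715948e-01,  9.63775077e-01,
        -1.67350877e+02],
       [ 0.00000000e+00,  0.00000000e+00,  0.00000000e+00,
         1.00000000e+00]])}
```

View pics/top0.png

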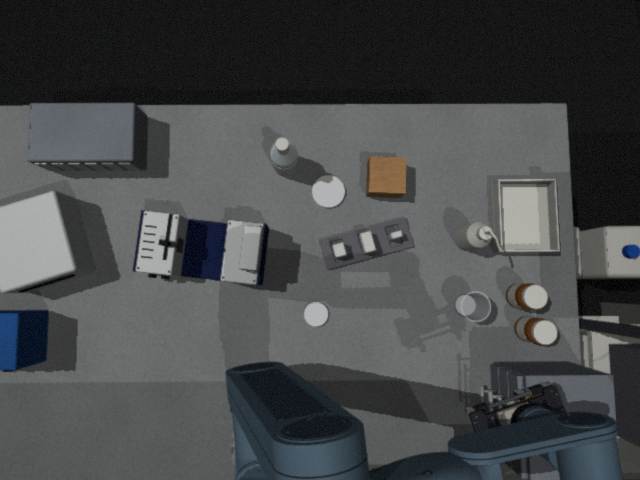

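View pics/side0.png

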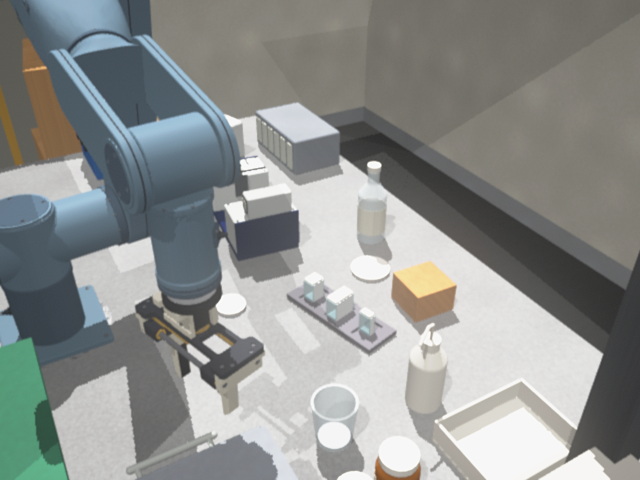

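The top view shows the photometer at (138–268, 210–285), with the lamp on the left and the dark tab near (170, 242). The stand is at (320–413, 220–268), with caps at (340,250), (368,242) and (397,234). The side view shows the same stand at (290–395, 275–350). I'll zoom in on both.

Create h.py:
```python
import numpy as np, cv2
from bench import r
def ray(name,uv,z,pose=None):
    p=r.camera_params(name); uv=np.atleast_2d(np.float64(uv))
    d=np.c_[(uv[:,0]-p['cx'])/p['fx'],(uv[:,1]-p['cy'])/p['fy'],np.ones(len(uv))]
    if name=='wrist':
        R,t=pose; H=p['hand_eye']; A=R@H[:3,:3]; e=R@H[:3,3]+t
    else: A=p['attitude'];e=p['eye']
    d=d@A.T
    return e+d*((z-e[2])/d[:,2])[:,None]
def proj(name,P,pose=None):
    p=r.camera_params(name)
    if name=='wrist':
        R,t=pose; H=p['hand_eye']; A=R@H[:3,:3]; e=R@H[:3,3]+t
    else: A=p['attitude'];e=p['eye']
    c=(np.atleast_2d(P)-e)@A
    return np.c_[p['fx']*c[:,0]/c[:,2]+p['cx'],p['fy']*c[:,1]/c[:,2]+p['cy']]
```

Run:
```python
from h import *
im=cv2.imread('pics/top0.png')
a=cv2.resize(im[200:295,125:275],None,fx=5,fy=5,interpolation=cv2.INTER_CUBIC)
b=cv2.resize(im[210:275,310:420],None,fx=7,fy=7,interpolation=cv2.INTER_CUBIC)
cv2.imwrite('pics/a.png',a);cv2.imwrite('pics/b.png',b)
print(ray('top',[[340,250],[368,242],[397,234]],58).round())
print(ray('top',[[173,243]],142).round(), ray('top',[[203,248]],16).round())
```

```text
[[ 526. -184.   58.]
 [ 547. -260.   58.]
 [ 568. -338.   58.]]
[[540. 240. 142.]] [[537. 193.  16.]]
```

View pics/a.png

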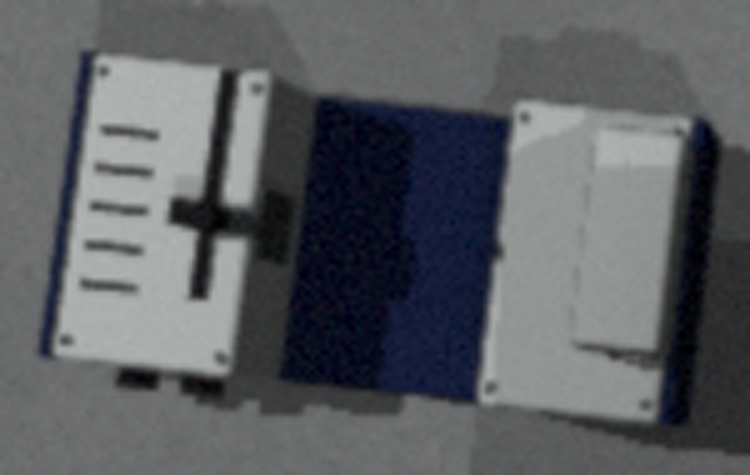

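View pics/b.png

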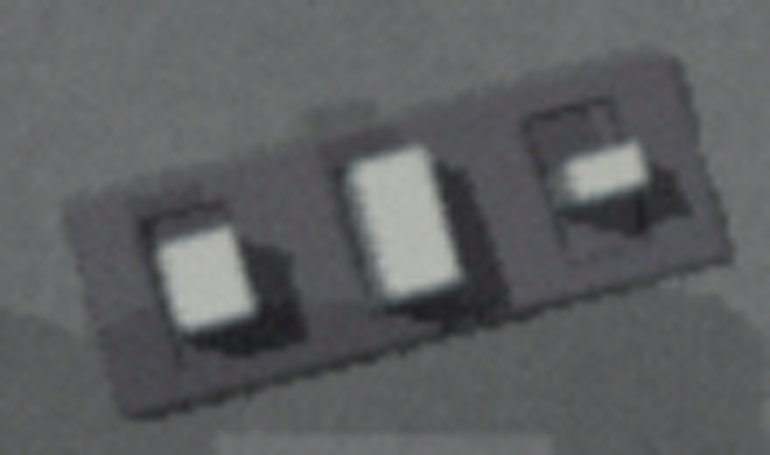

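The middle cell is the longest: its cap spans crop (350–460, 145–300). The lamp top has corners at crop (95,55), (270,72), (230,375) and (55,357), with the tab at about (195,213).

Run:
```python
from h import *
im=cv2.imread('pics/top0.png')
C=lambda L,o,s:np.float64(L)/s+o
# photometer from lamp and detector inner/outer top corners
L=ray('top',C([[95,55],[270,72],[230,375],[55,357]],[125,200],5)-.4,110)
D=ray('top',C([[515,103],[482,402]],[125,200],5)-.4,110)
print(L.round(1));print(D.round(1))
def yawx(a,b): d=a-b; return np.arctan2(d[1],d[0])
print('yaws',[round(yawx(*p),3) for p in((L[1],L[2]),(L[0],L[3]),(D[0],D[1]))], 'gap',np.linalg.norm(L[1]-D[0]))
for f in (170,195,218): print('tab',ray('top',C([[f,213]],[125,200],5)-.4,142).round(1))
m=(im.min(2)>130).astype(np.uint8)
n,l,s,c=cv2.connectedComponentsWithStats(m)
for i in range(1,n):
    if 325<c[i][0]<410 and 225<c[i][1]<260:
        pts=np.argwhere(l==i)[:,::-1]
        w=ray('top',pts,58)[:,:2].astype(np.float32); print(c[i],s[i][4],cv2.minAreaRect(w))
# cap corners of the long cell, by hand
w=ray('top',C([[350,165],[425,147],[460,278],[388,300]],[310,210],7)-.4,58)
print(w.round(1),w.mean(0),yawx(w[0],w[3]),yawx(w[1],w[2]))
```

```text
[[627.7 327.5 110. ]
 [618.3 236.7 110. ]
 [461.7 254.1 110. ]
 [471.5 343.8 110. ]]
[[601.3 109.7 110. ]
 [447.1 125.  110. ]]
yaws [np.float64(-0.11), np.float64(-0.104), np.float64(-0.099)] gap 128.15043759301187
tab [[542.4 276.5 142. ]]
tab [[542.3 264.  142. ]]
tab [[542.2 252.5 142. ]]
[367.27184466 241.22815534] 206 ((549.0595092773438, -257.7108154296875), (52.25271224975586, 28.622987747192383), 15.025642395019531)
[396.05172414 234.03448276] 58 ((568.1787719726562, -335.5780944824219), (14.414249420166016, 29.01152229309082), 13.692038536071777)
[338.77692308 249.29230769] 130 ((527.7587280273438, -180.51995849609375), (32.837833404541016, 28.47995376586914), 15.22813606262207)
[[ 571.  -237.3   58. ]
 [ 577.8 -266.4   58. ]
 [ 527.1 -278.9   58. ]
 [ 518.8 -251.1   58. ]] [ 548.67493195 -258.44595082   58.        ] 0.2583039506495301 0.24293645940149775
```

The cap measures about 52x29 mm and the bay gap 128 mm, close to the given 56x30 and 126. Photometer yaw is about -0.105 and the beam is at about (532, 181). The tab is near (542, 264). The cell is at (549, -258) with yaw 0.25. I'll move toward a hover behind the tab.

Careful with the scale: shifts go in units of 50 mm. That gives: -654 mm is -13.08, 556 mm is 11.12.

Call:
jog_arm([
  {"aperture": 0,"x": 11.12,"y": -13.08,"spin": -66.3},
  {"aperture": 0,"x": 11.12,"y": -13.08,"spin": -66.3},
  {"aperture": 0,"x": 11.12,"y": -13.08,"spin": -66.3},
  {"aperture": 0,"x": 11.12,"y": -13.08,"spin": -66.3},
  {"aperture": 0,"x": 11.12,"y": -13.08,"spin": -66.3},
  {"aperture": 0,"x": 11.12,"y": -13.08,"spin": -66.3},
  {"aperture": 0,"x": 11.12,"y": -13.08,"spin": -66.3},
  {"aperture": 0,"x": 11.12,"y": -13.08,"spin": -66.3},
])

```text
time: 0.77
eef_pos: [295.7, -214.4, 218.4]
tool_rot: [[0.254, 0.967, 0.0], [0.967, -0.254, 0.0], [0.0, -0.0, -1.0]]
force: [1.0, -0.1, -0.1]
grip_width: 44.3
grip_force: 0.0
```

Add to h.py:
```python
def go(x,y,z,yaw):
    "tool-axis shift to reach a world TCP with tool x at yaw (deg)"
    o=r.get_obs(); R=o['tool_rot']; d=R.T@(np.array([x,y,z])-o['eef_pos'])
    print('t',o['time'],'at',o['eef_pos'].round(1),'shift',d.round(1),'turn',round(-(yaw-np.degrees(np.arctan2(R[1,0],R[0,0]))),1))
```

```bash
python3 -c "
from h import *
go(497.7,268.7,218,84)"
```

```text
t 0.7667 at [ 295.7 -214.4  218.4] shift [518.5  72.7   0.6] turn -8.7
```

Converted, 518 mm is 10.36, 73 mm is 1.46.

Call:
jog_arm([
  {"aperture": 0,"x": 10.36,"y": 1.46,"spin": -8.7},
  {"aperture": 0,"x": 10.36,"y": 1.46,"spin": -8.7},
  {"aperture": 0,"x": 10.36,"y": 1.46,"spin": -8.7},
  {"aperture": 0,"x": 10.36,"y": 1.46,"spin": -8.7},
  {"aperture": 0,"x": 10.36,"y": 1.46,"spin": -8.7},
  {"aperture": 0,"x": 10.36,"y": 1.46,"spin": -8.7},
  {"aperture": 0,"x": 10.36,"y": 1.46,"spin": -8.7},
  {"aperture": 0,"x": 10.36,"y": 1.46,"spin": -8.7},
])

```text
time: 1.43
eef_pos: [426.1, 92.7, 218.6]
tool_rot: [[0.109, 0.994, 0.0], [0.994, -0.109, -0.0], [-0.0, 0.0, -1.0]]
force: [1.3, -0.8, 0.6]
grip_width: 0.5
grip_force: 0.0
```

```bash
python3 -c "
from h import *
go(497.7,268.7,218,84)"
```

```text
t 1.4333 at [426.1  92.7 218.6] shift [182.8  51.9   0.5] turn -0.3
```

Converted, 183 mm is 3.66, 52 mm is 1.04.

Call:
jog_arm([
  {"aperture": 0,"x": 3.66,"y": 1.04},
  {"aperture": 0,"x": 3.66,"y": 1.04},
  {"aperture": 0,"x": 3.66,"y": 1.04},
  {"aperture": 0,"x": 3.66,"y": 1.04},
  {"aperture": 0,"x": 3.66,"y": 1.04},
  {"aperture": 0,"x": 3.66,"y": 1.04},
  {"aperture": 0,"x": 3.66,"y": 1.04},
])

```text
time: 2.02
eef_pos: [497.5, 267.5, 217.6]
tool_rot: [[0.107, 0.994, -0.002], [0.994, -0.107, -0.001], [-0.001, -0.002, -1.0]]
force: [-0.9, -0.9, -0.3]
grip_width: 0.7
grip_force: 0.0
```

Run:
```python
from h import *
go(497.7,268.7,122,84)
cv2.imwrite('pics/w1.png',r.camera('wrist')[:,:,::-1]); cv2.imwrite('pics/t1.png',r.camera('top')[:,:,::-1])
```

```text
t 2.0167 at [497.5 267.5 217.6] shift [ 1.4  0.3 95.6] turn -0.2
```

View pics/w1.png

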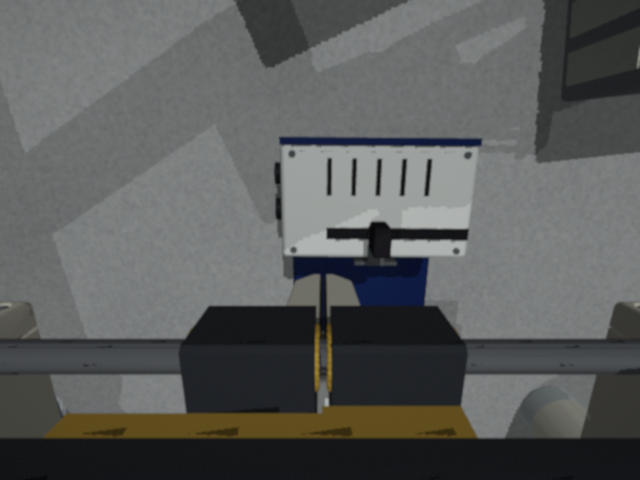

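The wrist view shows the lamp top with corners at about (283,145), (477,143), (468,256) and (285,256). The tab top is at about (371–390, 228–256), and the closed fingertips are at (290–358, 275–305).

Run:
```python
from h import *
im=cv2.imread('pics/w1.png')
o=r.get_obs(); P=(o['tool_rot'],o['eef_pos'])
g=im.max(2)
print('row 248 dark', np.where(g[248,340:420]<60)[0][[0,-1]]+340, 'col 380', np.where(g[200:290,380]<60)[0]+200)
L=ray('wrist',[[281,145],[478,143],[468,256],[284,256]],110,P); print(L.round(1))
print('tab',ray('wrist',[[371,242],[390,242],[380,228],[380,256]],142,P).round(1))
d=L[1]-L[0];e=L[2]-L[3];print(np.arctan2(d[1],d[0]),np.arctan2(e[1],e[0]),np.linalg.norm(d),np.linalg.norm(e))
```

```text
row 248 dark [368 389] col 380 [223 224 225 226 227 228 229 230 231 232 233 234 235 236 237 238 239 240
 241 242 243 244 245 246 247 248 249 250 251 252 253 254 255 256 257 258
 265 266 267 268 269 270 271 272 273 274 275 276]
[[473.1 345.  110. ]
 [629.  329.5 110. ]
 [621.8 235.2 110. ]
 [462.4 252.6 110. ]]
tab [[534.9 266.6 142. ]
 [549.3 265.  142. ]
 [542.4 276.8 142. ]
 [541.  254.7 142. ]]
-0.0995126067929406 -0.10899034745929481 156.68026844018817 160.2921905055306
```

Converted, 95 mm is 1.9, 45 mm is 0.9.

Call:
jog_arm([
  {"aperture": 0,"x": 0.02,"z": 0.7},
  {"aperture": 0,"x": 0.02,"z": 1.4},
  {"aperture": 0,"x": 0.02,"z": 1.9},
  {"aperture": 0,"x": 0.02,"z": 1.9},
  {"aperture": 0,"x": 0.02,"y": 0.3,"z": 1.9},
  {"aperture": 0,"x": 0.02,"y": 0.5,"z": 1.9},
  {"aperture": 0,"x": 0.02,"y": 0.7,"z": 1.9},
  {"aperture": 0,"x": 0.02,"y": 0.9,"z": 1.9},
])

```text
time: 2.78
eef_pos: [543.8, 261.8, 125.1]
tool_rot: [[0.111, 0.994, 0.001], [0.994, -0.111, -0.0], [0.0, 0.001, -1.0]]
force: [-1.3, -0.1, 0.9]
grip_width: 0.5
grip_force: 1.0
```

Call:
jog_arm([
  {"aperture": 0,"y": 0.06},
  {"aperture": 0,"y": 0.12},
  {"aperture": 0,"y": 0.12},
])

```text
time: 3.03
eef_pos: [549.7, 261.9, 124.1]
tool_rot: [[0.11, 0.994, 0.001], [0.994, -0.11, 0.0], [0.001, 0.001, -1.0]]
force: [-0.3, -0.7, 0.6]
grip_width: 0.2
grip_force: 0.0
```

Call:
jog_arm([
  {"aperture": 0,"y": 0.04},
  {"aperture": 0,"y": 0.08},
  {"aperture": 0,"y": 0.08},
])

```text
time: 3.28
eef_pos: [552.7, 261.6, 123.8]
tool_rot: [[0.11, 0.994, 0.0], [0.994, -0.11, 0.0], [0.0, 0.0, -1.0]]
force: [0.1, 0.2, 0.7]
grip_width: 0.2
grip_force: 0.3
```

Call:
jog_arm([
  {"aperture": 0,"y": 0.04},
  {"aperture": 0,"y": 0.08},
])

```text
time: 3.45
eef_pos: [556.5, 261.2, 123.7]
tool_rot: [[0.11, 0.994, -0.0], [0.994, -0.11, 0.0], [0.0, -0.0, -1.0]]
force: [-1.8, 0.1, 1.7]
grip_width: 0.3
grip_force: 0.8
```

Call:
jog_arm([
  {"aperture": 0,"y": 0.04},
  {"aperture": 0,"y": 0.08},
])

```text
time: 3.62
eef_pos: [560.8, 260.7, 123.7]
tool_rot: [[0.11, 0.994, 0.0], [0.994, -0.11, 0.0], [0.0, 0.0, -1.0]]
force: [-1.6, -0.0, 1.6]
grip_width: 0.1
grip_force: 0.8
```

Call:
jog_arm([
  {"aperture": 0,"y": 0.04},
  {"aperture": 0,"y": 0.06},
])

```text
time: 3.78
eef_pos: [564.0, 260.3, 123.7]
tool_rot: [[0.11, 0.994, 0.0], [0.994, -0.11, 0.0], [0.0, 0.0, -1.0]]
force: [-1.9, 0.5, 2.0]
grip_width: 0.3
grip_force: 0.8
```

Run:
```python
from h import *
cv2.imwrite('pics/w2.png',r.camera('wrist')[:,:,::-1])
```

```text
(no output)
```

View pics/w2.png

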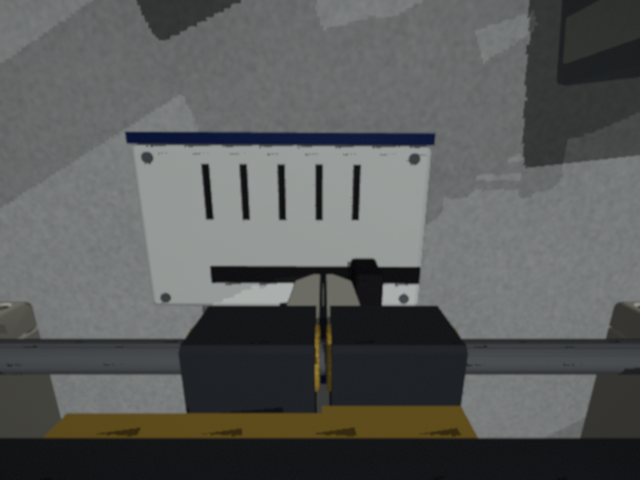

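The tab is now at (352–380, 260–305), in contact with the finger, about 24 mm ahead of the TCP. That makes roughly 45 mm of travel. I'll push on until the force shows the end stop.

Converted, 2.5 mm is 0.05, 1.5 mm is 0.03.

Call:
jog_arm([
  {"aperture": 0,"y": 0.03},
  {"aperture": 0,"y": 0.05},
])

```text
time: 4.0
eef_pos: [564.5, 260.2, 123.6]
tool_rot: [[0.11, 0.994, -0.003], [0.994, -0.11, 0.0], [-0.0, -0.003, -1.0]]
force: [-8.9, 1.5, 5.8]
grip_width: 0.6
grip_force: 4.5
```

Call:
jog_arm([
  {"aperture": 0,"y": 0.03},
  {"aperture": 0,"y": 0.05},
])

```text
time: 4.17
eef_pos: [564.7, 260.2, 123.5]
tool_rot: [[0.109, 0.994, -0.008], [0.994, -0.109, 0.0], [-0.001, -0.008, -1.0]]
force: [-15.6, 1.4, 10.6]
grip_width: 0.5
grip_force: 8.1
```

```bash
python3 -c "
from h import *
r.get_obs();cv2.imwrite('pics/w3.png',r.camera('wrist')[:,:,::-1]);cv2.imwrite('pics/t3.png',r.camera('top')[:,:,::-1])"
```

```text
(no output)
```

The end stop is reached: position stalled at 564.7 while the force rose to 15 N. I'll back off, lift, and look at the bay on the way to the cell.

Converted, -110 mm is -2.2, -150 mm is -3.

Call:
jog_arm([
  {"aperture": 0,"y": -0.24},
  {"aperture": 0,"y": -0.24,"z": -0.8},
  {"aperture": 0,"y": -0.24,"z": -1.6},
  {"aperture": 0,"x": -0.7,"y": -0.4,"z": -2.2},
  {"aperture": 0,"x": -1.5,"y": -0.4,"z": -2.2},
  {"aperture": 0,"x": -2.3,"y": -0.5,"z": -2.2},
  {"aperture": 0,"x": -3,"y": -0.5,"z": -2.2},
  {"aperture": 0,"x": -3,"y": -0.5,"z": -2.2},
])

```text
time: 4.93
eef_pos: [527.1, 107.6, 234.2]
tool_rot: [[0.115, 0.993, 0.001], [0.993, -0.115, -0.003], [-0.003, 0.002, -1.0]]
force: [0.6, -0.2, -0.3]
grip_width: 0.5
grip_force: 0.0
```

Call:
jog_arm([
  {"aperture": 0},
])

```text
time: 5.02
eef_pos: [527.6, 111.5, 234.1]
tool_rot: [[0.114, 0.993, 0.001], [0.994, -0.114, -0.0], [-0.0, 0.001, -1.0]]
force: [0.6, 0.0, -0.5]
grip_width: 0.4
grip_force: 0.0
```

Run:
```python
from h import *
go(549,-258,218,14)
cv2.imwrite('pics/w4.png',r.camera('wrist')[:,:,::-1])
```

```text
t 5.0167 at [527.6 111.5 234.1] shift [-364.7   63.3   16.2] turn 69.5
```

View pics/w4.png

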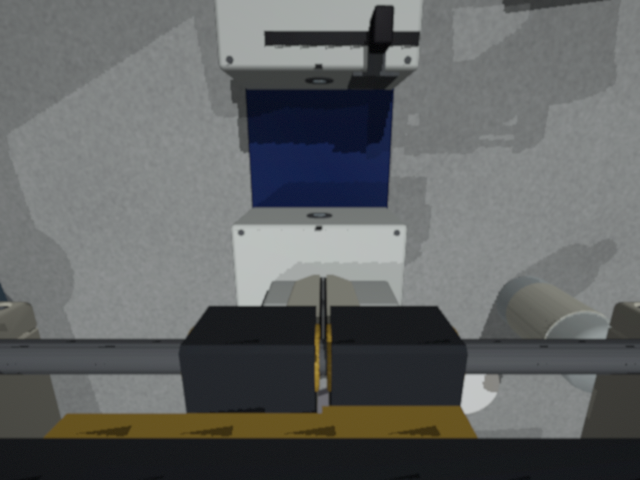

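The bay is clear. The port collars are at (319,81) on the lamp and (319,215) on the detector. The inner top edges are at row 68 (220–417) and row 225 (234–405). The blade has slid aside to (350–392, 82).

Run:
```python
from h import *
o=r.get_obs(); P=(o['tool_rot'],o['eef_pos'])
p=ray('wrist',[[319,81],[319,215]],70,P); e=ray('wrist',[[219.5,67.5],[417,69],[234,225.5],[405,225.5]],110,P)
b=ray('wrist',[[247,90],[393,90],[251,207],[390,207]],16,P)
for n,q in(('ports',p),('edges',e),('base',b)):
    print(n,q.round(1).tolist(),'mid',q.mean(0).round(1))
f=lambda a,b:round(np.arctan2(b[1]-a[1],b[0]-a[0]),3)
print('yaw',f(e[0],e[1]),f(e[2],e[3]),f(b[0],b[1]),f(b[2],b[3]),'ports y-axis',f(p[1],p[0])-np.pi/2,np.linalg.norm(p[0]-p[1]))
```

```text
ports [[540.0, 245.3, 70.0], [525.8, 121.8, 70.0]] mid [532.9 183.6  70. ]
edges [[462.1, 256.8, 110.0], [618.1, 238.3, 110.0], [450.2, 128.6, 110.0], [602.8, 111.4, 110.0]] mid [533.3 183.7 110. ]
base [[463.2, 254.8, 16.0], [618.3, 237.4, 16.0], [446.2, 129.6, 16.0], [607.8, 111.5, 16.0]] mid [533.9 183.3  16. ]
yaw -0.118 -0.112 -0.111 -0.112 ports y-axis -0.1147963267948966 124.36933480959323
```

Converted, -365 mm is -7.3, 63 mm is 1.26.

Call:
jog_arm([
  {"aperture": 60,"x": -7.3,"y": 1.26,"spin": 69.5},
  {"aperture": 60,"x": -7.3,"y": 1.26,"spin": 69.5},
  {"aperture": 60,"x": -7.3,"y": 1.26,"spin": 69.5},
  {"aperture": 60,"x": -7.3,"y": 1.26,"spin": 69.5},
  {"aperture": 60,"x": -7.3,"y": 1.26,"spin": 69.5},
  {"aperture": 60,"x": -7.3,"y": 1.26,"spin": 69.5},
  {"aperture": 60,"x": -7.3,"y": 1.26,"spin": 69.5},
  {"aperture": 60,"x": -7.3,"y": 1.26,"spin": 69.5},
])

```text
time: 5.73
eef_pos: [548.6, -219.9, 233.4]
tool_rot: [[0.898, 0.441, 0.001], [0.441, -0.898, 0.0], [0.001, -0.0, -1.0]]
force: [0.8, 0.3, -0.4]
grip_width: 49.2
grip_force: 0.0
```

```bash
python3 -c "
from h import *
go(560,-275,218,14.3)"
```

```text
t 5.7333 at [ 548.6 -219.9  233.4] shift [-14.1  54.5  15.4] turn 11.9
```

```bash
python3 -c "
from h import *
go(476,-276,200,14.3)"
```

```text
t 5.7333 at [ 548.6 -219.9  233.4] shift [-89.9  18.3  33.4] turn 11.9
```

Call:
jog_arm([
  {"aperture": 60,"x": -1.8,"y": 0.36,"z": 0.66,"spin": 11.9},
  {"aperture": 60,"x": -1.8,"y": 0.36,"z": 0.66,"spin": 11.9},
  {"aperture": 60,"x": -1.8,"y": 0.36,"z": 0.66,"spin": 11.9},
  {"aperture": 60,"x": -1.8,"y": 0.36,"z": 0.66,"spin": 11.9},
])

```text
time: 6.07
eef_pos: [473.1, -275.9, 198.7]
tool_rot: [[0.968, 0.249, -0.003], [0.249, -0.968, 0.002], [-0.002, -0.003, -1.0]]
force: [0.5, 0.4, -0.0]
grip_width: 60.1
grip_force: 0.0
```

Run:
```python
from h import *
go(549,-258,100,14.3)
cv2.imwrite('pics/w5.png',r.camera('wrist')[:,:,::-1])
```

```text
t 6.0667 at [ 473.1 -275.9  198.7] shift [78.2  1.9 98.5] turn 0.1
```

View pics/w5.png

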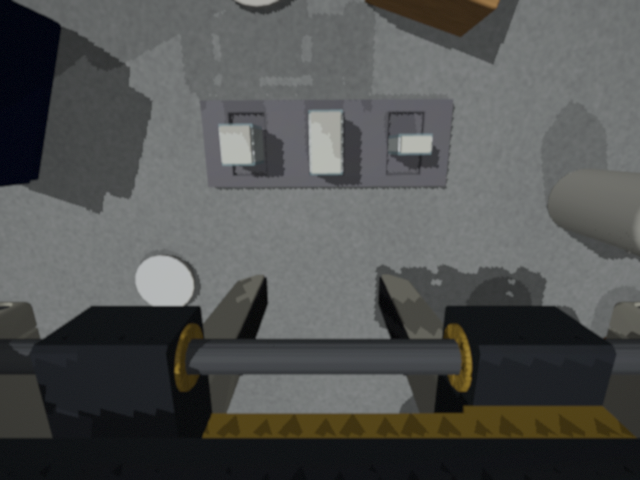

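The long cell's cap is at (308–343, 110–174), and the stand at (205–452, 97–188) looks aligned with the tool. The neighbours are at (238,145) and (414,145).

Run:
```python
from h import *
im=cv2.imread('pics/w5.png')
o=r.get_obs(); P=(o['tool_rot'],o['eef_pos'])
m=(im.min(2)>125).astype(np.uint8); n,l,s,c=cv2.connectedComponentsWithStats(m)
for i in range(1,n):
    if 210<c[i][0]<440 and 100<c[i][1]<190 and s[i][4]>80:
        w=ray('wrist',np.argwhere(l==i)[:,::-1],58,P)[:,:2].astype(np.float32); print(c[i].round(),s[i],cv2.minAreaRect(w))
w=ray('wrist',[[308,110],[342,110],[344,174],[310,175]],58,P);print(w.round(1).tolist(),w.mean(0))
st=ray('wrist',[[204,98],[453,97],[447,187],[211,188]],12,P);d=st[1]-st[0];e=st[2]-st[3]
print(st.mean(0).round(1),np.linalg.norm(d),np.linalg.norm(e),np.degrees([np.arctan2(d[0],-d[1]),np.arctan2(e[0],-e[1])]))
```

```text
[325. 142.] [ 308  111   35   63 2043] ((551.9842529296875, -257.5699462890625), (53.39964294433594, 30.076679229736328), 15.204694747924805)
[235. 144.] [ 218  125   36   40 1240] ((530.2858276367188, -180.499267578125), (33.76960754394531, 30.02668571472168), 15.440872192382812)
[415. 144.] [397 135  36  19 615] ((570.8826293945312, -334.9906311035156), (15.451148986816406, 30.869022369384766), 14.531512260437012)
[[574.7, -236.1, 58.0], [582.1, -264.8, 58.0], [529.7, -281.1, 58.0], [521.0, -251.2, 58.0]] [ 551.89572302 -258.29666253   58.        ]
[ 552.3 -261.3   12. ] 246.788585471281 250.7115407073183 [14.73283819 14.79096654]
```

```bash
python3 -c "
from h import *
go(551,-258,80,14.8)"
```

```text
t 6.1167 at [ 474.9 -275.2  199.9] shift [ 78.    2.6 119.9] turn -0.3
```

Call:
jog_arm([
  {"aperture": 60,"x": 0.8,"y": 0.04,"z": 0.8},
  {"aperture": 60,"x": 1.56,"y": 0.052,"z": 1.4,"spin": -0.3},
  {"aperture": 60,"x": 1.56,"y": 0.052,"z": 2.1,"spin": -0.3},
  {"aperture": 60,"x": 1.56,"y": 0.052,"z": 2.4,"spin": -0.3},
  {"aperture": 60,"x": 1.56,"y": 0.052,"z": 2.4,"spin": -0.3},
  {"aperture": 60,"x": 1.56,"y": 0.052,"z": 2.4,"spin": -0.3},
])

```text
time: 6.62
eef_pos: [552.0, -256.2, 79.9]
tool_rot: [[0.966, 0.259, -0.002], [0.259, -0.966, 0.002], [-0.001, -0.002, -1.0]]
force: [1.4, -0.1, 0.2]
grip_width: 60.0
grip_force: 0.0
```

Run:
```python
from h import *
go(551,-258,18,14.8)
cv2.imwrite('pics/w6.png',r.camera('wrist')[240:480,:,::-1])
```

```text
t 6.6167 at [ 552.  -256.2   79.9] shift [-1.4  1.6 61.9] turn 0.2
```

View pics/w6.png

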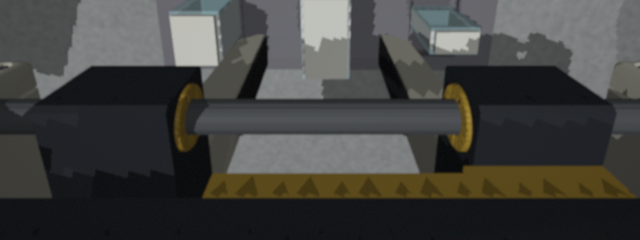

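The cap at column 326 is centred between the fingers (267 and 380), and both neighbours are clear. Descending and gripping.

Call:
jog_arm([
  {"aperture": 60,"x": -0.02,"y": 0.03,"z": 0.5},
  {"aperture": 60,"x": -0.02,"y": 0.03,"z": 0.9},
  {"aperture": 60,"x": -0.02,"y": 0.03,"z": 1.14},
  {"aperture": 60,"x": -0.02,"y": 0.03,"z": 1.24},
  {"aperture": 60,"x": -0.02,"y": 0.03,"z": 1.24},
  {"aperture": 60,"x": -0.02,"y": 0.03,"z": 1.24},
], grip_force=15)

```text
time: 7.17
eef_pos: [551.3, -260.8, 20.2]
tool_rot: [[0.967, 0.255, 0.002], [0.255, -0.967, -0.001], [0.001, 0.002, -1.0]]
force: [0.1, -0.1, 0.7]
grip_width: 60.1
grip_force: 0.0
```

Call:
jog_arm([
  {"aperture": 25},
  {"aperture": 25},
  {"aperture": 25},
  {"aperture": 25},
  {"aperture": 25},
  {"aperture": 25},
], grip_force=15)

```text
time: 7.67
eef_pos: [550.6, -260.2, 19.0]
tool_rot: [[0.967, 0.255, 0.0], [0.255, -0.967, -0.0], [0.0, 0.0, -1.0]]
force: [-0.6, 0.9, 1.9]
grip_width: 29.9
grip_force: 15.0
```

Gripped at 29.9 mm with 15 N. Lifting straight up, then carrying it over.

Converted, -220 mm is -4.4, -150 mm is -3.

Call:
jog_arm([
  {"aperture": 25,"z": -0.2},
  {"aperture": 25,"z": -0.7},
  {"aperture": 25,"z": -1.4},
  {"aperture": 25,"z": -2.2},
  {"aperture": 25,"z": -3},
  {"aperture": 25,"z": -3.8},
  {"aperture": 25,"z": -4.4},
  {"aperture": 25,"z": -4.4},
], grip_force=20)

```text
time: 8.33
eef_pos: [553.3, -262.1, 247.6]
tool_rot: [[0.967, 0.255, 0.011], [0.256, -0.967, -0.008], [0.009, 0.011, -1.0]]
force: [1.6, 0.4, 0.0]
grip_width: 30.1
grip_force: 20.0
```

```bash
python3 -c "
from h import *
go(532,183,240,90-6.4)"
```

```text
t 8.3333 at [ 553.3 -262.1  247.6] shift [  93.1 -435.8    3.7] turn -68.8
```

Call:
jog_arm([
  {"aperture": 25,"x": 0.14,"y": -0.64,"spin": -5},
  {"aperture": 25,"x": 0.28,"y": -1.28,"spin": -11},
  {"aperture": 25,"x": 0.44,"y": -2.08,"spin": -18},
  {"aperture": 25,"x": 0.6,"y": -2.8,"spin": -25},
  {"aperture": 25,"x": 0.76,"y": -3.52,"spin": -32},
  {"aperture": 25,"x": 0.9,"y": -4.24,"spin": -39},
  {"aperture": 25,"x": 1.06,"y": -4.96,"spin": -46},
  {"aperture": 25,"x": 1.2,"y": -5.6,"spin": -50},
])

```text
time: 9.0
eef_pos: [535.9, 28.1, 238.4]
tool_rot: [[0.42, 0.908, -0.001], [0.908, -0.42, 0.0], [0.0, -0.001, -1.0]]
force: [0.7, -0.0, -0.1]
grip_width: 30.0
grip_force: 20.0
```

```bash
python3 -c "
from h import *
go(532,183,240,90-6.4)"
```

```text
t 9.0 at [535.9  28.1 238.4] shift [138.9 -68.6  -1.5] turn -18.4
```

Converted, 139 mm is 2.78, 132 mm is 2.64.

Call:
jog_arm([
  {"aperture": 25,"x": 0.6,"y": -0.3,"spin": -5},
  {"aperture": 25,"x": 1.2,"y": -0.6,"spin": -11},
  {"aperture": 25,"x": 1.8,"y": -0.9,"spin": -18.4},
  {"aperture": 25,"x": 2.3,"y": -1.16,"spin": -18.4},
  {"aperture": 25,"x": 2.64,"y": -1.32,"spin": -18.4},
  {"aperture": 25,"x": 2.78,"y": -1.372,"spin": -18.4},
  {"aperture": 25,"x": 2.78,"y": -1.372,"spin": -18.4},
])

```text
time: 9.58
eef_pos: [533.6, 182.2, 238.3]
tool_rot: [[0.116, 0.993, -0.001], [0.993, -0.116, 0.0], [-0.0, -0.001, -1.0]]
force: [0.1, 0.5, -0.7]
grip_width: 30.0
grip_force: 20.0
```

Call:
jog_arm([
  {"aperture": 25},
  {"aperture": 25},
])

```text
time: 9.75
eef_pos: [534.2, 179.5, 238.5]
tool_rot: [[0.12, 0.993, -0.0], [0.993, -0.12, -0.001], [-0.001, -0.0, -1.0]]
force: [0.4, -0.6, 0.1]
grip_width: 30.0
grip_force: 20.0
```

Run:
```python
from h import *
go(533,183,58,90-6.4)
cv2.imwrite('pics/w7.png',r.camera('wrist')[:,:,::-1])
cv2.imwrite('pics/s7.png',r.camera('side')[:,:,::-1])
```

```text
t 9.75 at [534.2 179.5 238.5] shift [  3.4  -1.5 180.5] turn -0.5
```

View pics/w7.png

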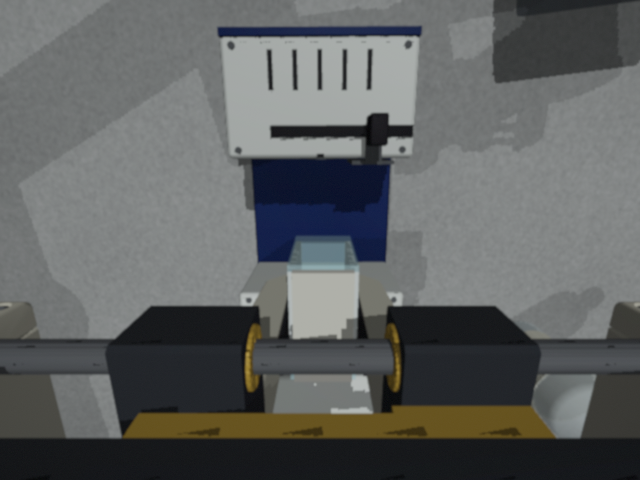

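The cell is held squarely between the fingers, with its front cap edge at row 271 (289–358). The bay below is clear, and the lamp's inner edge is at row 157 (228–414). I'll check the cell's offset in hand and the beam position once more.

Run:
```python
from h import *
o=r.get_obs(); R,t=P=(o['tool_rot'],o['eef_pos'])
c=ray('wrist',[[289,271],[358,271]],t[2]+39,P); print('front edge in tool', ((c-t)@R).round(1))
e=ray('wrist',[[228,157],[414,157]],110,P); b=ray('wrist',[[252,159],[390,162],[258,262],[386,262]],16,P)
print(e.round(1),e.mean(0),'yaw',np.arctan2(*(e[1]-e[0])[1::-1]),'beam from lamp',e.mean(0)[:2]-63*np.array([np.sin(.112),np.cos(.112)]))
p=ray('wrist',[[320,156]],110,P);print(p, p[0,:2]-63*np.array([np.sin(.112),np.cos(.112)]))
```

```text
front edge in tool [[ 25.2 -13.2 -39. ]
 [ 25.3  15.1 -39. ]]
[[461.7 255.1 110. ]
 [621.3 235.9 110. ]] [541.48427385 245.48292545 110.        ] yaw -0.11975759613195122 beam from lamp [534.44301634 182.87764857]
[[540.72056646 246.41865218 110.        ]] [533.67930895 183.81337531]
```

Converted, 180 mm is 3.6, 4.5 mm is 0.09.

Call:
jog_arm([
  {"aperture": 25,"x": 0.09,"y": -0.02,"z": 0.7},
  {"aperture": 25,"x": 0.09,"y": -0.02,"z": 1.4},
  {"aperture": 25,"x": 0.09,"y": -0.02,"z": 2},
  {"aperture": 25,"x": 0.09,"y": -0.02,"z": 2.5},
  {"aperture": 25,"x": 0.09,"y": -0.02,"z": 2.9},
  {"aperture": 25,"x": 0.09,"y": -0.02,"z": 3.24},
  {"aperture": 25,"x": 0.09,"y": -0.02,"z": 3.48},
  {"aperture": 25,"x": 0.09,"y": -0.02,"z": 3.6},
])

```text
time: 10.52
eef_pos: [532.8, 184.1, 56.8]
tool_rot: [[0.12, 0.993, -0.003], [0.993, -0.12, -0.001], [-0.001, -0.003, -1.0]]
force: [-0.7, -0.4, -0.6]
grip_width: 30.1
grip_force: 20.0
```

Call:
jog_arm([
  {"aperture": 25},
  {"aperture": 25},
  {"aperture": 25},
  {"aperture": 25},
  {"aperture": 25},
  {"aperture": 25},
])

```text
time: 11.02
eef_pos: [534.0, 185.5, 59.4]
tool_rot: [[0.118, 0.993, 0.001], [0.993, -0.118, 0.0], [0.0, 0.001, -1.0]]
force: [0.0, -0.3, -0.2]
grip_width: 29.9
grip_force: 20.0
```

Run:
```python
from h import *
go(533.3,184,58,90-6.4)
cv2.imwrite('pics/w8.png',r.camera('wrist')[:,:,::-1])
```

```text
t 11.0167 at [534.  185.5  59.4] shift [-1.6 -0.6  1.4] turn -0.4
```

View pics/w8.png

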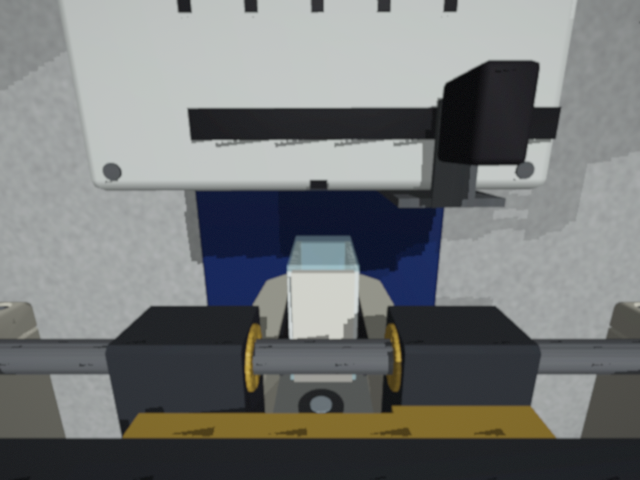

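The cell hangs in the bay at columns 289–358, clear of both housings. The detector port is at (321,403), the lamp's centre mark at (318,184), and the tab is fully across. Final sideways check follows.

Run:
```python
from h import *
o=r.get_obs(); R,t=P=(o['tool_rot'],o['eef_pos'])
for uv,z in (([321,403],70),([318,186],110)): print(((ray('wrist',[uv],z,P)-t)@R).round(1))
print('speeds',np.abs(o['joint_velocities']).max(),o['force'].round(1))
```

```text
[[-64.9  -0.3 -10.8]]
[[ 61.2  -1.1 -50.8]]
speeds 0.2597028483450137 [ 0.7 -0.6 -0.9]
```

Converted, -1 mm is -0.02.

Call:
jog_arm([
  {"aperture": 25,"y": -0.02},
  {"aperture": 25,"y": -0.02},
  {"aperture": 25,"y": -0.02},
  {"aperture": 25,"y": -0.02},
  {"aperture": 25,"y": -0.02},
  {"aperture": 25,"y": -0.02},
])

```text
time: 11.57
eef_pos: [532.7, 185.5, 58.6]
tool_rot: [[0.119, 0.993, -0.0], [0.993, -0.119, 0.0], [0.0, -0.0, -1.0]]
force: [-0.0, 0.6, -0.4]
grip_width: 29.8
grip_force: 20.0
```

```bash
python3 -c "
from bench import r
print(r.finish_job())"
```

```text
the job is handed in; nothing more can be done
None
```

I handed the job in at 11.6 s (limit 48 s) with the shutter pushed to its end stop and the long cell held upright by its frosted faces in the bay, measured within about 2 mm of the beam middle; no verdict came back.

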